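# Hang the door catch on the track rail and slide it to the pointer

### The arm

A 6-joint arm with a two-finger parallel gripper is mounted at the origin on the work surface. World frame = base frame: x ahead of the robot, y to its left, z up, the work surface at z = 0. Lengths are in m, angles in rad, forces in N, time in s.
With the tool pointing down it reaches from about 0.375 to 0.9 m from the base axis. Payload 3.1 kg.
Tool frame: the origin (TCP) lies at the very end of the fingers, on their centre line; the grasp point (between the pads) lies 19 mm behind it (manip.tcp_to_grasp is the distance from the TCP to the grasp point, in m); z points along the fingers, y is the line along which they close (so a half turn about z gives the same grasp; the last joint's range is limited). The gripper opens to 85 mm and grips with 20 to 120 N. Pads are 22 mm wide; open, the fingers measure 114 mm over their backs; the gripper's body (76 mm by 85 mm) begins 54 mm behind the grasp point. The pads swing forward as they close: fully open they stand 13 mm farther back than shut.
Start: joints at [1.155, 0.527, 1.433, -0, 1.181, -0.178], TCP at [0.147, 0.608, 0.231] pointing down, gripper open.
Joint ranges: [-3.08, 3.08], [-0.75, 2.2], [0.22, 2.44], [-1.43, 4.57], [0, 2.65], [-2.85, 2.85]. Speed limits (rad/s): [2.79, 2.79, 3.14, 3.14, 3.14, 3.14].

### API

Orientations are given as a unit quaternion [x, y, z, w].
In Python, from station import manip gives the robot as it stands. The module is installed in compiled form; this text tells all that it offers.
- The arm moves only by the tool step_arm, never from a script. Its argument "commands" is one flat list of numbers, 6 for each row, row after row: the shift along the tool's x, y, z in m, then the turn, a rotation vector about the tool's x, y, z in degrees. A call has exactly 10 rows; each row is the pose to reach, as a shift and turn from the pose commanded when the call began, along the tool's axes at that moment; what a row does not reach only later rows make up. A row lasts 1/10 s, in which the tool goes at most 50 mm and 8.59 degrees, less where a joint would pass 70% of its speed; a pose out of reach is approached as far as the arm can. A call with a gripper value outside its range is refused whole. "jaw" is the opening in per cent of the stroke, from 0 (shut) to 100 (fully open), set as the call begins (left out, the last holds). The fingers move at their own pace and stop on an object; "grip_force" is the grip in N (left out, the last holds). Time passes only in rows, so rows that repeat a pose let the fingers close, or fill a call up. It gives the time, the measured TCP pose, the force, the opening and the grip force at its end, in the units of the state.
- manip.sense(): the state, without advancing time (a new reading comes with each control period).
- manip.snapshot(name): name is "side" or "top" or "wrist"; returns a dict with "pixels" (420x560x3 uint8, blue, green, red), "fx", "fy", "cx", "cy" (pixels), "k1" (the pictures are not rectified: a ray, as slopes to the right and down, at radius r is drawn at 1 + k1 r^2 times it, then the intrinsics apply), "R" (3x3) and "t" (3): a world point X has camera coordinates R X + t; the wrist camera has in their place "mount" (4x4, takes a point from camera to tool coordinates, whose origin is the TCP and whose axes are the flange's). Camera axes: x right, y down, z forward; pixel columns grow to the right and rows downward; lengths in m; the calibration is good to about 2 mm. A picture is of the moment at which its call begins: read the wrist's pose just before it. There is no depth.
- manip.sign_off(): hands the job in; it is judged then, once.
The state is a dict: "t": time; "q": joint angles; "qd": joint speeds; "tau": joint torques, N m; "tcp_pos": TCP position; "tool_rot": TCP orientation; "force": force on the tool from outside, world axes, zero at the start; "ft_torque": the same for the moment, N m; "finger_gap": opening from 0.0 (shut) to 1.0 (fully open); "gripper_force": force on a finger pad.
Only numpy, scipy, OpenCV 4.12 (cv2) and the standard library are available. Lean on these libraries where they do the work, as an engineer would, in place of code of your own. Each camera call takes 0.05 s, during which the arm holds its last target. There are 200 camera calls.

### The job

Pick up the steel door catch by the slanting tab of its hanger strap and hook the strap over the track rail at the rail's open end, the stretch without the keeper plate above it. Then slide it along the rail, under the keeper, until it is in line with the upright pointer standing behind the rail, and leave it hanging there, still and by itself. Leave the other parts on the bench where they are.

Things in the scene. Friction and masses are not known exactly. Their poses are not given: they have to be found in the camera images.
- hanger: Loose steel door catch (0.4 kg) on a hook strap, upright on the bench. Origin: underside, below the hook's middle; z up, x away from the tab side (tab faces the robot), y along the strap's width. Foot: 50 x 44 x 16 mm (x -17 to +33 mm), bumps on it to z 28. Strap 24 mm wide (y), 5 thick: stem (x -17 to -12), crown, lip, tab. Hangs upright from its crown's middle.
- seat (a point): Middle of the crown's underside, at (0, 0, 110) mm in the hanger, hanger's axes. The crown is flat, 5 mm thick, x -17 to +17 mm; this point rests on top of the rail.
- lip_tip (a point): Lower end of the hook's short down-turned lip, at (14.5, 0, 90) mm in the hanger, hanger's axes. Lip 5 mm thick, 20 mm deep below the crown; hook 24 mm wide inside (x -12 to +12), open downwards. The rail enters from the +x side between lip and foot (62 mm or more clear); the lip must pass over the rail's top, then come down behind it.
- tab (a point): Grasp point, middle of the flat tab at the crown's front edge, at (-31, 0, 137) mm in the hanger, hanger's axes. Tab 24 mm wide (y), 8 thick, leaning 35 degrees from z towards -x; 41 mm stands free, the tip 17 mm beyond this point. Grasp across the 24 mm width (closing along y), tool axis along the tab (tilted 35 degrees).
- stand: Fixed door-track stand, grey steel. Origin on the bench under the rail's middle; y along the rail, -x the robot's side, z up. End posts 30 x 26 mm (inner faces y +-205 mm), 296 mm tall, on feet x -43 to +67 mm. Steel rail 14 mm diameter, axis at z 200. Header lip over the whole rail, underside z 290, x -12 to +8: blocks an upright gripper, so lean the tool back to -x.
- rail_mid (a point): Top of the rail at mid-length, at (0, 0, 207) mm in the stand, stand's axes.
- keeper_end (a point): Lower corner of the keeper plate's free end, at (0, -70, 222) mm in the stand, stand's axes. The plate, 8 mm thick, hangs over the rail from here to y +205 mm: a hooked hanger slides below it with 10 mm to spare above the crown but cannot be hooked on there. Open end for hooking on: y -205 to -70 mm.
- mark (a point): Tip of the fixed pointer: upright brass blade, tapering to 5 mm wide, 76 mm tall, 4 thick, on a dark foot 36 x 50 x 10 mm, on the bench 60 mm behind the rail (stand x +60), stand y 0 to +130 mm. Stand's axes. The hanger is in line when its seat has the same stand y as this point.
- slug: Bystander: heavy dark iron counterweight slug, upright cylinder 52 mm diameter, 60 mm tall with a knob, loose, origin under its centre.
- cam_a: Bystander: brass cam disc, 48 mm diameter, 16 mm tall at the hub, with one lobe, loose, origin under its centre.
- cam_b: Bystander: second brass cam disc, the same.
- contact_block: Bystander: brown bakelite contact block 36 x 56 x 22 mm, loose, origin under its centre.
There are look-alikes about, which are no part of the job. There is more than one size of the hanger; the one meant has the size given above.

How it is judged:
On the way:
1. the hanger is hooked over the rail at its open end (z of seat in the frame of rail_mid between -0.004 and 0.012 m and x of seat in the frame of rail_mid between -0.012 and 0.012 m and y of seat in the frame of rail_mid between -0.205 and -0.05 m), for 0.1 s.
At the end, for the whole second after the job is handed in: The hanger hangs by its crown on the rail (seat within 10 mm of the rail's centre line across it, -4 to +6 mm of the rail's top), within 8 mm of the pointer along the rail, upright within 0.17 rad, its width along the rail within 0.2 rad, bearing on the stand and still (under 0.03 m/s) (z of seat in the frame of rail_mid between -0.004 and 0.006 m and x of seat in the frame of rail_mid between -0.01 and 0.01 m and y of seat in the frame of mark between -0.008 and 0.008 m and angle between hanger's own z axis and vertical below 0.17 rad and angle between the y axis of hanger and the y axis of stand, either way round below 0.2 rad and contact force between hanger and stand above 1 N and linear speed of hanger below 0.03 m/s); the robot touches nothing.
It fails at once if slug is moved more than 20 mm (distance of slug from where it was at the start of the episode above 0.02 m).
It fails at once if cam_a is moved more than 20 mm (distance of cam_a from where it was at the start of the episode above 0.02 m).
It fails at once if cam_b is moved more than 20 mm (distance of cam_b from where it was at the start of the episode above 0.02 m).
It fails at once if contact_block is moved more than 20 mm (distance of contact_block from where it was at the start of the episode above 0.02 m).
It also fails if it takes over 45 s, if anything falls off the work surface, if the arm or the gripper's body presses on something with over 40 N, if the wrist force passes 120 N, or if a joint passes its speed limit or range.

## Working session

There is one attempt and no reset: what is moved stays moved. The work goes in short steps, Python scripts to look and compute and a tool call to move; the robot and the scene stay as the last step left them, time stands still between calls to the robot, and variables do not carry over. Pictures are saved under pics/ and viewed, at most 10 in all, crops included, and the job is handed in when it is done.

Besides the shell and the picture viewer there is one more tool, called after "Emit:" as name(argument=value, ...), one argument or row to a line, values as JSON. step_arm: Moves the arm, as the interface text tells. Its arguments: {"type":"object","properties":{"commands":{"type":"array","items":{"type":"number"}},"jaw":{"type":"number"},"grip_force":{"type":"number"}},"required":["commands"]}

```bash
mkdir -p pics; cat > h.py <<'E'
import numpy as np, cv2, json
from station import manip
from scipy.spatial.transform import Rotation as Ro
def snap(n):
    s=manip.sense(); d=manip.snapshot(n)
    if n=="wrist":
        T=np.eye(4);T[:3,:3]=Ro.from_quat(s["tool_rot"]).as_matrix();T[:3,3]=s["tcp_pos"]
        M=np.linalg.inv(T@np.array(d["mount"])); d["R"]=M[:3,:3]; d["t"]=M[:3,3]
    d["R"]=np.array(d["R"]);d["t"]=np.array(d["t"]); return d
def ray(d,u,v):
    K=np.array([[d["fx"],0,d["cx"]],[0,d["fy"],d["cy"]],[0,0,1.]])
    p=cv2.undistortPoints(np.array([[[u,v]]],float),K,np.array([d["k1"],0,0,0,0.]))[0,0]
    # drawn = ray*(1+k1 r^2): same as cv2 model
    w=d["R"].T@np.array([p[0],p[1],1]); return -d["R"].T@d["t"], w/np.linalg.norm(w)
def onz(d,u,v,z):
    c,w=ray(d,u,v); return c+w*(z-c[2])/w[2]
def onplane(d,u,v,p0,n):
    c,w=ray(d,u,v); return c+w*(np.dot(p0-c,n)/np.dot(w,n))
def tri(rs):
    A=sum(np.eye(3)-np.outer(w,w) for c,w in rs); b=sum((np.eye(3)-np.outer(w,w))@c for c,w in rs)
    X=np.linalg.solve(A,b); return X,[np.linalg.norm(np.cross(X-c,w)) for c,w in rs]
def proj(d,X):
    p=d["R"]@X+d["t"]; a=p[:2]/p[2]; a=a*(1+d["k1"]*(a@a)); return np.array([a[0]*d["fx"]+d["cx"],a[1]*d["fy"]+d["cy"]])
def save(d,n):
    np.savez(f"pics/{n}.npz",**{k:np.array(v) for k,v in d.items()}); cv2.imwrite(f"pics/{n}.png",d["pixels"])
def load(n):
    f=np.load(f"pics/{n}.npz"); return {k:(f[k] if f[k].ndim else float(f[k])) for k in f}
E
python3 - <<'E'
from h import *
for n in ("side","top"):
    d=snap(n); save(d,n+"0"); print(n,-d["R"].T@d["t"],d["R"][2],d["fx"])
print(manip.sense())
E
```

```text
side [ 0.02299205 -0.64805289  0.65398507] [ 0.56750062  0.63648096 -0.52233613] 397.6765858249994
top [ 0.43817638 -0.04703323  0.97156121] [ 0.14578724  0.01508275 -0.98920099] 400.3711102757139
{'t': 0.1, 'q': array([ 1.15548803e+00,  5.28385952e-01,  1.43377905e+00, -3.22994978e-05,
        1.18141700e+00, -1.78530692e-01]), 'qd': array([-0.00021339, -0.00246034, -0.00385515, -0.001261  ,  0.00026394,
        0.00055656]), 'tau': array([-1.83978532e-04, -4.43305492e+01, -1.78586143e+01, -2.44926905e-04,
        3.84467203e-03, -2.06406446e-05]), 'tcp_pos': array([0.14633841, 0.60695558, 0.2304221 ]), 'tool_rot': array([ 1.18106281e-01,  9.93000462e-01, -9.55521788e-04, -2.76737271e-04]), 'force': array([ 0.14813362, -0.25348216, -0.60622994]), 'ft_torque': array([-0.05033703,  0.04789223, -0.0409955 ]), 'gripper_force': 0.0, 'finger_gap': 0.9986514453168843}
```

View pics/side0.png

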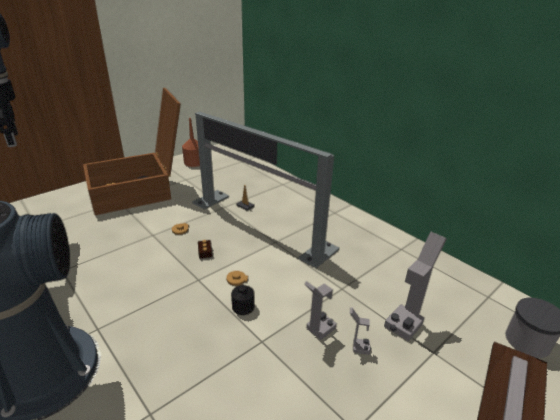

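View pics/top0.png

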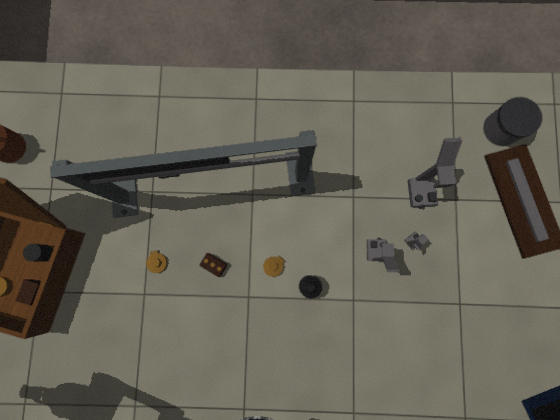

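The side picture shows three strap-shaped catches: medium at side (320,310) / top (382,252), small at (360,335) / (418,241), and large at (410,300) / (430,185). I'll enlarge them and measure their size.

```bash
python3 - <<'E'
from h import *
s=load("side0");t=load("top0")
a=cv2.resize(s["pixels"][225:365,290:450],None,fx=4,fy=4,interpolation=cv2.INTER_CUBIC)[:560]
b=cv2.resize(t["pixels"][130:280,360:470],None,fx=4,fy=4,interpolation=cv2.INTER_CUBIC)
for im,ox,oy in((a,290,225),(b,360,130)):
    for k in range(0,im.shape[1],80): cv2.putText(im,str(ox+k//4),(k,10),0,.35,(0,0,255));im[:6,k]=255
    for k in range(0,im.shape[0],80): cv2.putText(im,str(oy+k//4),(0,k+10),0,.35,(0,0,255))
c=np.zeros((600,1080,3),np.uint8);c[:560,:640]=a;c[:600,640:]=b
cv2.imwrite("pics/c1.png",cv2.resize(c,(800,444),interpolation=cv2.INTER_AREA))
E
```

```text
(no output)
```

View pics/c1.png

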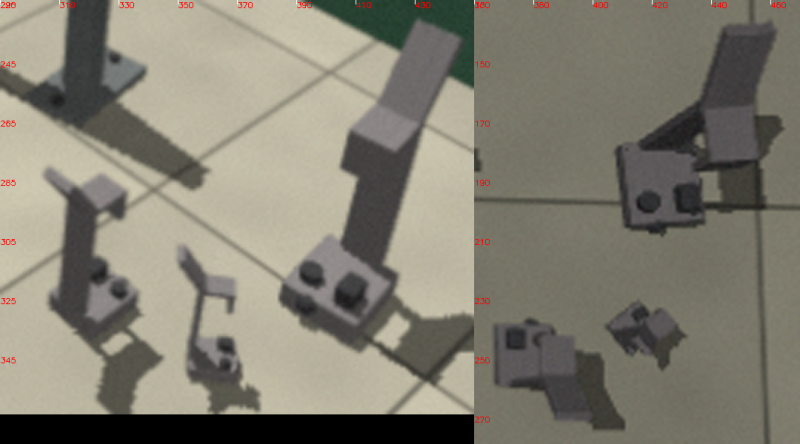

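The medium one at top (382,252) has a foot about 20 px wide. That is about 48 mm, which fits 50 x 44. The large one is about 67 mm and the small one about 30 mm, so the medium is the hanger; its tab points towards the robot. Next I'll get rough poses.

```bash
python3 - <<'E'
from h import *
np.set_printoptions(precision=4,suppress=True)
s=load("side0");t=load("top0")
f=lambda x,y:(360+(x-474)/2.963,130+y/2.963)
g=lambda x,y:(290+x/2.963,225+y/2.963)
for n,p,z in (("foot tl",(495,322),.016),("foot bl",(496,386),.016),("foot tr",(552,320),.016),("crown back l",(542,337),.115),("crown back r",(577,336),.115),("tab root l",(541,377),.12),("tab root r",(576,375),.12),("tip l",(556,419),.151),("tip r",(594,418),.151)):
    print(n,onz(t,*f(*p),z))
print("side foot near corner",onz(s,*g(82,322),.016), "side tab tip", tri([ray(s,*g(48,174)),ray(t,*f(575,418))]))
print("crown back r tri", tri([ray(s,*g(126,192)),ray(t,*f(577,336))]),"back l",tri([ray(s,*g(103,174)),ray(t,*f(542,337))]))
a=cv2.resize(t["pixels"][115:220,40:330],None,fx=2.7,fy=2.7,interpolation=cv2.INTER_CUBIC)
b=cv2.resize(s["pixels"][95:275,180:350],None,fx=3.3,fy=3.3,interpolation=cv2.INTER_CUBIC)
for im,ox,oy,k in((a,40,115,2.7),(b,180,95,3.3)):
    for i in range(0,400,20):
        cv2.putText(im,str(ox+i),(int(i*k),10),0,.35,(0,0,255));cv2.putText(im,str(oy+i),(0,int(i*k)+4),0,.35,(0,0,255))
cv2.imwrite("pics/a.png",a);cv2.imwrite("pics/b.png",b);print(a.shape,b.shape)
E
```

```text
foot tl [ 0.515  -0.2463  0.016 ]
foot bl [ 0.4641 -0.2468  0.016 ]
foot tr [ 0.5179 -0.2917  0.016 ]
crown back l [ 0.4972 -0.2591  0.115 ]
crown back r [ 0.4987 -0.284   0.115 ]
tab root l [ 0.4686 -0.2568  0.12  ]
tab root r [ 0.4707 -0.2815  0.12  ]
tip l [ 0.4394 -0.259   0.151 ]
tip r [ 0.4409 -0.2846  0.151 ]
side foot near corner [ 0.4645 -0.2836  0.016 ] side tab tip (array([ 0.4385, -0.2684,  0.1572]), [np.float64(0.002537739723457177), np.float64(0.0025377397234570653)])
crown back r tri (array([ 0.4979, -0.2829,  0.1169]), [np.float64(0.0008471377428599885), np.float64(0.0008471377428600519)]) back l (array([ 0.4979, -0.2595,  0.1164]), [np.float64(0.0009888085207385663), np.float64(0.0009888085207386105)])
(284, 783, 3) (594, 561, 3)
```

View pics/b.png

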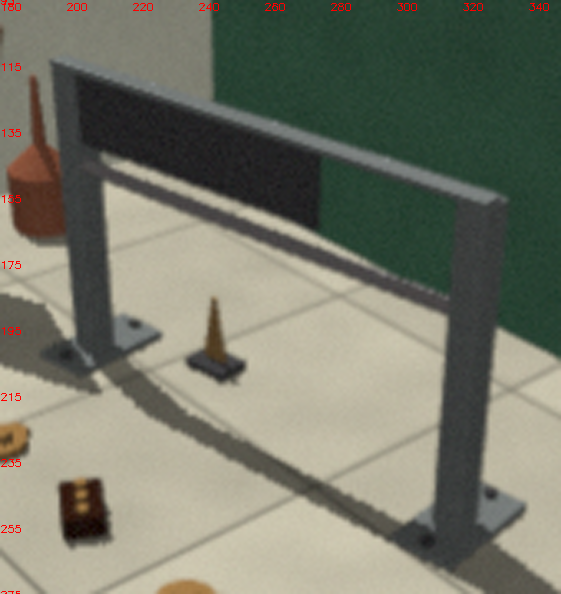

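View pics/a.png

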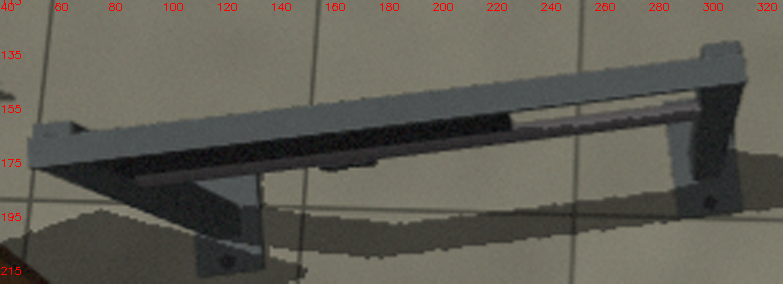

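```bash
python3 - <<'E'
from h import *
np.set_printoptions(precision=4,suppress=True)
s=load("side0");t=load("top0")
A=lambda x,y:(40+x/2.7,115+y/2.7)
B=lambda x,y:(180+x/3.3,95+y/3.3)
for n,p in (("rail L",(150,179)),("rail M",(400,146.5)),("rail 560",(560,124)),("rail R",(690,108))): print("top",n,onz(t,*A(*p),.2))
for n,p in (("rail L",(110,170)),("rail M",(250,223)),("rail R",(445,304))): print("side",n,onz(s,*B(*p),.2))
print("hdr R tip front",onz(t,*A(745,82),.296),"L",onz(t,*A(30,168),.296),"hdr back R",onz(t,*A(742,58),.296))
print("keeper",tri([ray(s,*B(319,230)),ray(t,*A(511,128))]),onz(s,*B(319,230),.222))
print("marker tip z76",onz(s,*B(213,298),.076),"z86",onz(s,*B(213,298),.086),"foot topcam",onz(t,*A(320,169),.01),onz(t,*A(376,164),.01))
print("foot side", [onz(s,*B(*p),.01) for p in ((187,361),(220,379),(245,362),(210,345))])
print("stand foot R top", [onz(t,*A(*p),.005) for p in ((677,218),(740,213))],"L",[onz(t,*A(*p),.005) for p in ((196,277),(264,268))])
E
```

```text
top rail L [0.5987 0.3245 0.2   ]
top rail M [0.628  0.1446 0.2   ]
top rail 560 [0.648 0.028 0.2  ]
top rail R [ 0.6625 -0.0672  0.2   ]
side rail L [0.612  0.3092 0.2   ]
side rail M [0.6392 0.1401 0.2   ]
side rail R [ 0.6627 -0.0632  0.2   ]
hdr R tip front [ 0.6528 -0.0998  0.296 ] L [0.5838 0.3545 0.296 ] hdr back R [ 0.6688 -0.0976  0.296 ]
keeper (array([0.6405, 0.059 , 0.222 ]), [np.float64(0.002865407403913857), np.float64(0.002865407403913831)]) [0.6433 0.0579 0.222 ]
marker tip z76 [0.6747 0.2434 0.076 ] z86 [0.6635 0.228  0.086 ] foot topcam [0.6518 0.2632 0.01  ] [0.6578 0.2126 0.01  ]
foot side [array([0.651 , 0.2562, 0.01  ]), array([0.6553, 0.2093, 0.01  ]), array([0.6932, 0.2193, 0.01  ]), array([0.6869, 0.2672, 0.01  ])]
stand foot R top [array([ 0.616 , -0.0628,  0.005 ]), array([ 0.6221, -0.1198,  0.005 ])] L [array([0.5505, 0.3689, 0.005 ]), array([0.5603, 0.3086, 0.005 ])]
```

Rough poses:

| Item | World position (m) | Yaw | Check |
|---|---|---|---|
| Hanger seat | (0.482, -0.271) | +4° | foot and crown corners agree |
| Tab grasp point | (0.451, -0.274, 0.137) | | |
| rail_mid | (0.630, 0.128) | about 8.7° | header ends and keeper end agree |
| Mark | stand y ≈ +0.105 | | comes out 60 mm behind the rail, as it should |

Now to the transit.

```bash
cat >> h.py <<'E'
def tool(yaw,tilt):
    y,a=np.radians(yaw),np.radians(tilt)
    Y=np.array([-np.sin(y),np.cos(y),0]);Z=np.array([np.sin(a)*np.cos(y),np.sin(a)*np.sin(y),-np.cos(a)])
    return np.column_stack([np.cross(Y,Z),Y,Z])
def rel(p,yaw,tilt,p0=None,R0=None):
    if p0 is None:
        s=manip.sense(); p0=s["tcp_pos"];R0=Ro.from_quat(s["tool_rot"]).as_matrix()
    R=tool(yaw,tilt)
    print("rel",np.round(R0.T@(np.array(p)-p0),4),np.round(np.degrees(Ro.from_matrix(R0.T@R).as_rotvec()),2)); return np.array(p),R
E
python3 - <<'E'
from h import *
np.set_printoptions(suppress=True)
a=rel([.16,.58,.42],-13.6,0); a=rel([.30,.35,.43],0,15)
b=rel([.30,.35,.43],0,15,*rel([.16,.58,.42],-13.6,0))
print("B");rel([.42,-.1,.40],4,25,*b)
d=snap("wrist");print(d["mount"],d["fx"])
E
```

```text
rel [-0.0195 -0.0234 -0.1895] [-0.11 -0.02  0.03]
rel [-0.2096 -0.2141 -0.1992] [ -1.88 -14.96 -13.47]
rel [-0.0195 -0.0234 -0.1895] [-0.11 -0.02  0.03]
rel [-0.1902 -0.1906 -0.01  ] [ -1.78 -14.93 -13.52]
B
rel [-0.1081 -0.45    0.06  ] [ -1.37 -10.    -3.76]
[[ 0.00048102 -0.96495906 -0.26240006  0.06512415]
 [ 0.99999969  0.00029904  0.00073343  0.00007701]
 [-0.00062927 -0.26240033  0.9649589  -0.14200723]
 [ 0.          0.          0.          1.        ]] 369.207121499135
```

Emit:
step_arm(
  commands=[0, 0, -0.05, 0, 0, 0, -0.01, -0.01, -0.1, 0, 0, 0, -0.02, -0.02, -0.15, 0, 0, 0, -0.02, -0.023, -0.19, 0, 0, 0, -0.05, -0.055, -0.19, -0.3, -2.5, -2.2, -0.085, -0.09, -0.192, -0.6, -5, -4.5, -0.115, -0.12, -0.194, -1, -7.5, -6.7, -0.145, -0.15, -0.196, -1.3, -10, -9, -0.18, -0.185, -0.198, -1.6, -12.5, -11, -0.21, -0.215, -0.2, -1.9, -15, -13.5],
  jaw=60,
  grip_force=80,
)

```text
t: 1.15
tcp_pos: [0.3007, 0.3473, 0.4312]
tool_rot: [-0.001, 0.991, 0.001, 0.132]
force: [0.3, -0.2, -0.7]
finger_gap: 0.601
gripper_force: 0.0
```

```bash
python3 - <<'E'
from h import *
s=manip.sense();print(s["tcp_pos"],s["q"],s["t"]);rel([.42,-.1,.40],4,25)
E
```

```text
[0.30070085 0.34733204 0.43117018] [ 0.72703354  0.02664707  1.62267967 -0.18083026  1.2956828  -0.81404135] 1.15
rel [-0.106  -0.4476  0.0607] [-1.29 -9.81 -3.64]
```

Emit:
step_arm(
  commands=[-0.011, -0.045, 0.006, -0.1, -1, -0.4, -0.021, -0.09, 0.012, -0.3, -2, -0.7, -0.032, -0.134, 0.018, -0.4, -3, -1.1, -0.042, -0.179, 0.024, -0.5, -4, -1.5, -0.053, -0.224, 0.03, -0.6, -5, -1.8, -0.064, -0.269, 0.036, -0.8, -6, -2.2, -0.074, -0.313, 0.042, -0.9, -7, -2.5, -0.085, -0.358, 0.049, -1, -8, -2.9, -0.095, -0.403, 0.055, -1.2, -9, -3.3, -0.106, -0.448, 0.061, -1.3, -9.8, -3.6],
)

```text
t: 2.15
tcp_pos: [0.4182, -0.1006, 0.3991]
tool_rot: [-0.032, 0.976, 0.008, 0.216]
force: [0.9, 1.4, 0.6]
finger_gap: 0.597
gripper_force: 0.0
```

```bash
python3 - <<'E'
from h import *
s=manip.sense();print(s["tcp_pos"],s["q"],s["t"])
tab=np.array([.451,-.2737,.137]);R=tool(4,35)
for b in(.18,): rel(tab-R[:,2]*(b-.015),4,35)
E
```

```text
[ 0.41816692 -0.10055777  0.39907164] [-0.71921159 -0.11657739  1.8888217   0.34671132  1.07817665 -2.47572162] 2.15
rel [ 0.1199 -0.1755  0.0839] [ -0.03 -10.03  -0.24]
```

Emit:
step_arm(
  commands=[0.02, -0.03, 0.014, 0, -1.5, 0, 0.04, -0.06, 0.028, 0, -3, 0, 0.06, -0.088, 0.042, 0, -5, -0.1, 0.08, -0.117, 0.056, 0, -6.5, -0.1, 0.1, -0.146, 0.07, 0, -8, -0.2, 0.12, -0.175, 0.084, 0, -10, -0.2, 0.12, -0.175, 0.084, 0, -10, -0.2, 0.12, -0.175, 0.084, 0, -10, -0.2, 0.12, -0.175, 0.084, 0, -10, -0.2, 0.12, -0.175, 0.084, 0, -10, -0.2],
)

```text
t: 3.15
tcp_pos: [0.4431, -0.2206, 0.3477]
tool_rot: [-0.011, 0.963, 0.004, 0.269]
force: [0.8, -0.4, 0.1]
finger_gap: 0.6
gripper_force: 0.0
```

```bash
python3 - <<'E'
from h import *
np.set_printoptions(precision=4,suppress=True)
d=snap("wrist");save(d,"w1");s=manip.sense();print(s["tcp_pos"],s["q"],s["t"]); print(Ro.from_quat(s["tool_rot"]).as_matrix()-tool(4,35))
print(proj(d,np.array([.451,-.2737,.137])))
E
```

```text
[ 0.4432 -0.2208  0.3477] [-0.9671  0.0588  1.9183  0.5711  0.9291 -2.854 ] 3.2
[[-0.0383  0.0471 -0.0548]
 [ 0.0382  0.0022 -0.0276]
 [ 0.056   0.0008 -0.0365]]
[219.4434  58.4675]
```

View pics/w1.png

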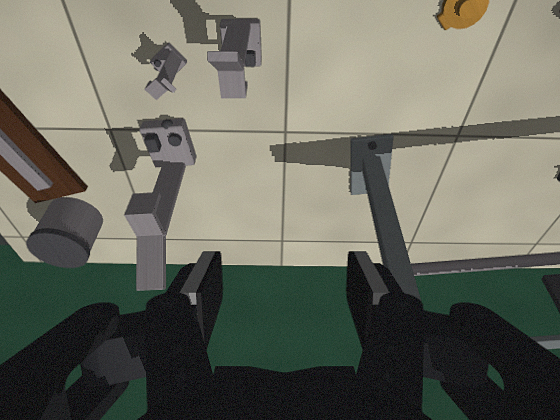

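q6 has reached its range, so this grasp needs the half turn. I'll turn +180° about tool z; in that pose the camera still clears the header.

Emit:
step_arm(
  commands=[0, 0, 0, 0, 0, 8.5, 0, 0, 0, 0, 0, 17, 0, 0, 0, 0, 0, 25.5, 0, 0, 0, 0, 0, 34, 0, 0, 0, 0, 0, 42.5, 0, 0, 0, 0, 0, 51, 0, 0, 0, 0, 0, 59.5, 0, 0, 0, 0, 0, 68, 0, 0, 0, 0, 0, 76.5, 0, 0, 0, 0, 0, 85],
)

```text
t: 4.2
tcp_pos: [0.4427, -0.2206, 0.3474]
tool_rot: [0.645, 0.715, 0.185, 0.195]
force: [0.1, -0.0, 0.5]
finger_gap: 0.6
gripper_force: 0.0
```

```bash
python3 - <<'E'
from h import *
np.set_printoptions(precision=4,suppress=True)
s=manip.sense();print(s["tcp_pos"],s["q"],s["t"])
R=Ro.from_quat(s["tool_rot"]).as_matrix();F=np.diag([-1,-1,1.])
print(R)
print(np.degrees(Ro.from_matrix(R.T@tool(4,35)@F).as_rotvec()))
E
```

```text
[ 0.4427 -0.2206  0.3474] [-0.9676  0.0585  1.9193  0.571   0.9292 -1.3643] 4.2
[[-0.0915  0.8511  0.517 ]
 [ 0.995   0.0992  0.0127]
 [-0.0405  0.5156 -0.8559]]
[-2.0896  4.0832 92.272 ]
```

```bash
sed -i 's/    R=tool(yaw,tilt)$/    R=tool(yaw,tilt)@np.diag([-1,-1,1.])/' h.py; python3 - <<'E'
from h import *
tab=np.array([.451,-.2737,.137]);R=tool(4,35)
rel(tab-R[:,2]*.165,4,35)
E
```

```text
rel [-0.0485 -0.118   0.0191] [-2.09  4.08 92.27]
```

Emit:
step_arm(
  commands=[0, 0, 0, 0, 0, 8.5, 0, 0, 0, 0, 0, 17, -0.005, -0.015, 0.002, 0, 0, 25.5, -0.01, -0.03, 0.005, 0, 0, 34, -0.015, -0.045, 0.007, -0.2, 0.4, 42.5, -0.02, -0.06, 0.01, -0.5, 1, 51, -0.027, -0.075, 0.012, -1, 2, 59.5, -0.034, -0.09, 0.015, -1.3, 2.5, 68, -0.041, -0.105, 0.017, -1.6, 3, 76, -0.048, -0.118, 0.019, -2, 3.7, 84],
)

```text
t: 5.2
tcp_pos: [0.3565, -0.2811, 0.2722]
tool_rot: [0.949, 0.102, 0.298, 0.011]
force: [1.0, 1.0, -0.6]
finger_gap: 0.608
gripper_force: 0.0
```

```bash
python3 - <<'E'
from h import *
np.set_printoptions(precision=4,suppress=True)
d=snap("wrist");save(d,"w2");s=manip.sense();print(s["tcp_pos"],s["q"],s["t"])
tab=np.array([.451,-.2737,.137]);R=tool(4,35)
rel(tab-R[:,2]*.165,4,35);print(proj(d,tab))
E
```

```text
[ 0.3555 -0.2822  0.271 ] [-1.3277  0.1749  2.0891  0.7754  0.9266 -0.4624] 5.25
rel [ 0.002  -0.0016 -0.0003] [-0.08  0.38  7.98]
[283.3831 185.9625]
```

View pics/w2.png

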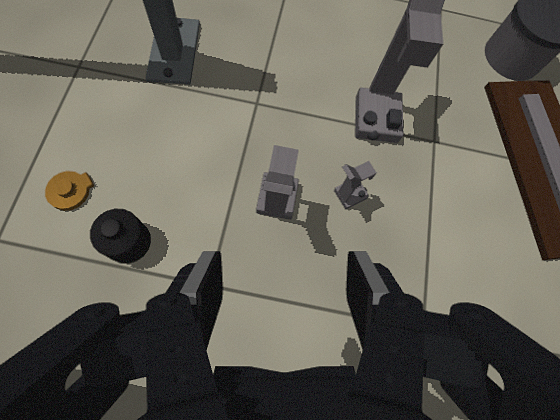

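The hanger is at about (280,180) and my tab projection lands on it at (283,186). I'll check the model's key points against an enlarged crop.

```bash
python3 - <<'E'
from h import *
np.set_printoptions(precision=4,suppress=True)
d=load("w2");y=np.radians(4);Rz=np.array([[np.cos(y),-np.sin(y),0],[np.sin(y),np.cos(y),0],[0,0,1]]);o=np.array([.482,-.2715,0])
pts={}
for n,x,z,w in(("crownback",17,115,12),("crownfront",-17,115,12),("tip",-41,151,12),("tabpt",-31,137,12),("footfront",-17,16,22),("footback",33,16,22),("footfrontbot",-17,0,22)):
    pts[n]=[proj(d,o+Rz@np.array([x,q*w,z])/1000) for q in(1,-1)]; print(n,*pts[n])
k=8;x0,y0=240,130;im=cv2.resize(d["pixels"][y0:y0+70,x0:x0+75],None,fx=k,fy=k,interpolation=cv2.INTER_CUBIC)
for i,(n,ps) in enumerate(pts.items()):
    for p in ps: cv2.drawMarker(im,tuple(int(v) for v in (p-[x0-.5,y0-.5])*k),((0,0,255),(0,255,0),(255,0,0),(0,255,255),(255,255,0),(255,0,255),(255,255,255))[i],0,12,1)
cv2.imwrite("pics/c2.png",im)
E
```

```text
crownback [275.0935 146.5297] [300.112  150.2065]
crownfront [270.3388 179.1437] [296.2304 182.8659]
tip [268.4344 188.5383] [297.9906 192.7601]
tabpt [269.3407 183.8653] [297.3345 187.8769]
footfront [257.968  211.5823] [295.2229 216.8158]
footback [263.8909 172.8773] [299.7214 178.0458]
footfrontbot [257.7796 215.7439] [293.7816 220.787 ]
```

View pics/c2.png

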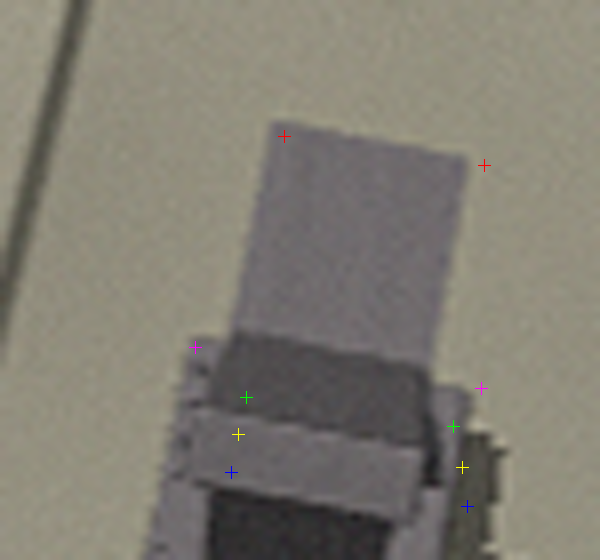

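```bash
python3 - <<'E'
from h import *
np.set_printoptions(precision=4,suppress=True)
d=load("w2");f=lambda x,y:(239.5+x/8,129.5+y/8)
tip=onz(d,*f(312,465),.151);cb=onz(d,*f(370,140),.115);l=onz(d,*f(272,122),.115);r=onz(d,*f(468,158),.115)
print(tip,cb,l,r,"len",np.linalg.norm((tip-cb)[:2]),np.degrees(np.arctan2(*(cb-tip)[[1,0]])),np.degrees(np.arctan2(-(l-r)[0],(l-r)[1])),np.linalg.norm(l-r))
yaw=2.3;y=np.radians(yaw);ax=np.array([np.cos(y),np.sin(y),0])
seat=(cb-.017*ax+tip+.041*ax)/2;print("seat",seat)
tab=np.array([*(seat-.031*ax)[:2],.137]);print("tab",tab)
R=tool(yaw,35); g=tab-R[:,2]*.004
print("full",(g+R[:,2]*.019));rel(g+R[:,2]*.019,yaw,35)
print("pre60");rel(g-R[:,2]*.041,yaw,35)
E
```

```text
[ 0.4428 -0.2701  0.151 ] [ 0.5    -0.2683  0.115 ] [ 0.4996 -0.2565  0.115 ] [ 0.5003 -0.2801  0.115 ] len 0.057180045729229016 1.828397833639521 1.6938411252602061 0.02365364577393119
seat [ 0.4834 -0.2687  0.133 ]
tab [ 0.4524 -0.27    0.137 ]
full [ 0.461  -0.2696  0.1247]
rel [ 0.005  -0.0044  0.1807] [-1.05  0.31  9.38]
pre60
rel [ 0.0047 -0.0055  0.1207] [-1.05  0.31  9.38]
```

Tip to crown measures 57 mm (58 expected) and the crown 23.7 mm wide (24 expected), so the fix is good. Going in.

Emit:
step_arm(
  commands=[0.003, -0.003, 0.02, -0.5, 0.2, 5, 0.005, -0.005, 0.045, -1, 0.3, 9.2, 0.005, -0.005, 0.07, -1, 0.3, 9.2, 0.005, -0.005, 0.095, -1, 0.3, 9.2, 0.005, -0.005, 0.12, -1, 0.3, 9.2, 0.005, -0.005, 0.14, -1, 0.3, 9.2, 0.005, -0.0045, 0.155, -1, 0.3, 9.2, 0.005, -0.0045, 0.17, -1, 0.3, 9.2, 0.005, -0.0045, 0.18, -1, 0.3, 9.2, 0.005, -0.0045, 0.18, -1, 0.3, 9.2],
)

```text
t: 6.25
tcp_pos: [0.463, -0.2675, 0.1263]
tool_rot: [0.953, 0.027, 0.301, -0.005]
force: [-1.0, 0.1, 0.2]
finger_gap: 0.597
gripper_force: 0.0
```

```bash
python3 - <<'E'
from h import *
s=manip.sense();print(s["force"],s["q"],s["t"]);rel([.461,-.2696,.1247],2.3,35)
d=snap("wrist");save(d,"w3")
cv2.imwrite("pics/c3.png",cv2.resize(d["pixels"][120:330,160:400],None,fx=2,fy=2))
E
```

```text
[-1.04834776  0.05630334  0.20470618] [-1.03427594  0.56491984  2.11702524  1.33674502  0.54757401 -0.73194597] 6.25
rel [-0.0027  0.002   0.0001] [-0.19 -0.04  0.93]
```

View pics/c3.png

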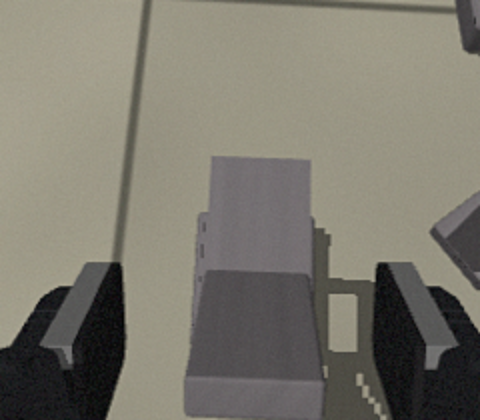

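The tab lies centred between the open pads at crop x≈255, with the pads at 120 and 378. A small correction, then close.

Emit:
step_arm(
  commands=[-0.0025, 0.001, 0, 0, 0, 0.5, -0.0025, 0.001, 0, 0, 0, 0.5, -0.0025, 0.001, 0, 0, 0, 0.5, -0.0025, 0.001, 0, 0, 0, 0.5, -0.0025, 0.001, 0, 0, 0, 0.5, -0.0025, 0.001, 0, 0, 0, 0.5, -0.0025, 0.001, 0, 0, 0, 0.5, -0.0025, 0.001, 0, 0, 0, 0.5, -0.0025, 0.001, 0, 0, 0, 0.5, -0.0025, 0.001, 0, 0, 0, 0.5],
  jaw=10,
  grip_force=90,
)

```text
t: 7.3
tcp_pos: [0.4602, -0.2697, 0.1262]
tool_rot: [0.953, 0.022, 0.301, -0.005]
force: [-3.0, -0.5, 6.9]
finger_gap: 0.261
gripper_force: 88.3
```

```bash
python3 - <<'E'
from h import *
s=manip.sense();print(s["tcp_pos"],s["finger_gap"],s["gripper_force"],s["force"],s["t"])
# lift straight up 0.2, keeping orientation
R=Ro.from_quat(s["tool_rot"]).as_matrix();print(R.T@np.array([0,0,.2]),R)
E
```

```text
[ 0.4601618  -0.26972075  0.12620038] 0.26058239421744983 88.30725326319225 [-3.0385515  -0.47631239  6.88638147] 7.3
[ 0.11499357  0.00063465 -0.16363397] [[ 0.8172762   0.04465809  0.57451307]
 [ 0.03836099 -0.99899729  0.02308353]
 [ 0.57496787  0.00317327 -0.81816983]]
```

```bash
cat >> h.py <<'E'
SX=np.array([.988,.151,0]);SY=np.array([-.151,.988,0]);MID=np.array([.630,.128,.207]);YS=8.7
def tcp_for_seat(sx,sy,sz,off=(.0232,0,-.0162)):
    y=np.radians(YS);R=np.array([[np.cos(y),-np.sin(y),0],[np.sin(y),np.cos(y),0],[0,0,1]])
    return MID+SX*sx+SY*sy+np.array([0,0,sz])-R@np.array(off)
E
python3 - <<'E'
from h import *
s=manip.sense();R=Ro.from_quat(s["tool_rot"]).as_matrix();p=s["tcp_pos"]
print(R.T@np.array([0,0,.137]))
t=tcp_for_seat(-.10,-.13,.035);print(t);rel(t,YS,35,p+[0,0,.137],R)
E
```

```text
[ 0.0787706   0.00043474 -0.11208927]
[ 0.52789694 -0.01904925  0.2582    ]
rel [ 0.0621 -0.2474  0.0488] [ 3.67 -0.09 -4.92]
```

Emit:
step_arm(
  commands=[0.003, 0, -0.004, 0, 0, 0, 0.009, 0, -0.012, 0, 0, 0, 0.017, 0, -0.025, 0, 0, 0, 0.028, 0, -0.04, 0, 0, 0, 0.04, 0, -0.057, 0, 0, 0, 0.052, 0, -0.074, 0, 0, 0, 0.063, 0, -0.09, 0, 0, 0, 0.072, 0, -0.103, 0, 0, 0, 0.077, 0, -0.11, 0, 0, 0, 0.079, 0, -0.112, 0, 0, 0],
)

```text
t: 8.3
tcp_pos: [0.4603, -0.2686, 0.2628]
tool_rot: [0.953, 0.022, 0.301, -0.006]
force: [-0.1, -0.4, -4.3]
finger_gap: 0.26
gripper_force: 88.4
```

Emit:
step_arm(
  commands=[0.002, -0.01, 0.002, 0.2, 0, -0.2, 0.008, -0.033, 0.006, 0.5, 0, -0.7, 0.016, -0.066, 0.013, 1, 0, -1.3, 0.026, -0.104, 0.02, 1.5, 0, -2, 0.036, -0.143, 0.028, 2.1, -0.1, -2.8, 0.046, -0.181, 0.036, 2.7, -0.1, -3.6, 0.054, -0.214, 0.042, 3.2, -0.1, -4.3, 0.06, -0.237, 0.047, 3.5, -0.1, -4.7, 0.062, -0.247, 0.049, 3.7, -0.1, -4.9, 0.062, -0.247, 0.049, 3.7, -0.1, -4.9],
)

```text
t: 9.3
tcp_pos: [0.5271, -0.0162, 0.2562]
tool_rot: [0.951, 0.074, 0.298, -0.025]
force: [0.6, -0.7, -5.0]
finger_gap: 0.257
gripper_force: 88.7
```

```bash
python3 - <<'E'
from h import *
np.set_printoptions(precision=4,suppress=True)
s=manip.sense();print(s["tcp_pos"],s["q"],s["t"]);rel(tcp_for_seat(-.10,-.13,.035),YS,35)
a=snap("side");save(a,"s4");b=snap("wrist");save(b,"w4")
for n,dd in(("side",a),("wrist",b)):
  print(n,"rail pts",[proj(dd,MID+SY*q-[0,0,.007]) for q in(-.2,-.13,-.07)])
print("lip",proj(a,tcp_for_seat(-.1,-.13,.035)))
A=cv2.resize(a["pixels"][115:275,200:350],None,fx=3,fy=3,interpolation=cv2.INTER_CUBIC)
B=b["pixels"][:,:]
c=np.zeros((480,800,3),np.uint8);c[:,:450]=A;c[:263,450:]=cv2.resize(B,(350,263),interpolation=cv2.INTER_AREA)
cv2.imwrite("pics/c4.png",c)
E
```

```text
[ 0.5271 -0.0162  0.2562] [-0.4318  0.2255  2.0812  0.8314  0.4473  0.2922] 9.3
rel [ 0.0015  0.0029 -0.0015] [-0.36  0.21  0.05]
side rail pts [array([316.0234, 188.3834]), array([293.4882, 179.579 ]), array([275.4813, 172.5525])]
wrist rail pts [array([389.9499, 102.8425]), array([286.5252, 102.5467]), array([197.9905, 102.6739])]
lip [260.4921 174.7007]
```

View pics/c4.png

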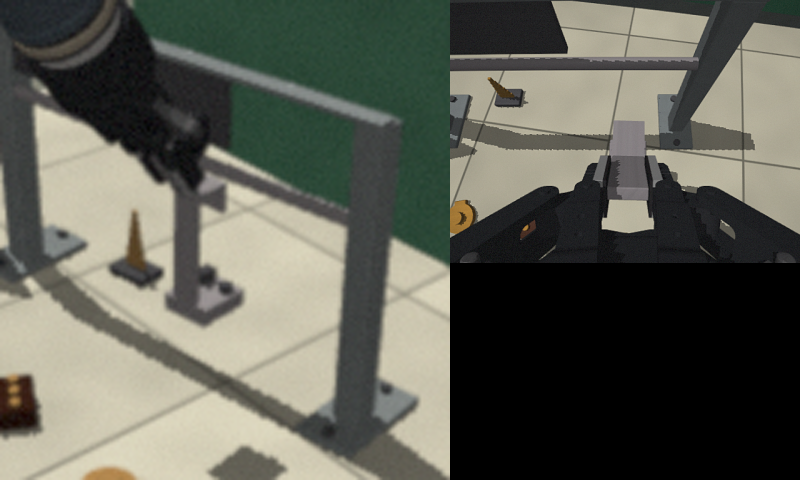

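Both views show the crown in front of the rail at the open end. The rail is at wrist v≈102, matching the prediction (102.6), and runs level. The crown's back edge is near (259..312,194), the keeper corner near (189,83) and the pointer tip near (62,125). Now I'll refine these from the wrist image.

```bash
python3 - <<'E'
from h import *
np.set_printoptions(precision=4,suppress=True)
b=load("w4");a=load("s4");g=cv2.GaussianBlur(cv2.cvtColor(b["pixels"],cv2.COLOR_BGR2GRAY),(3,3),0).astype(int)
for u in(40,110,180,230,290,340,380):
    col=g[80:125,u];dg=np.diff(col);i=80+np.argmin(dg);j=80+np.argmax(dg)
    v=(i+j)/2+.5; c=onz(b,u,v,.2); print(u,i,j,c,"stand",(c-MID)@SX,(c-MID)@SY)
print("keeper end row",np.round(g[70,180:200]),"col185",g[75:95,183])
print("tip mask");m=cv2.inRange(cv2.cvtColor(b["pixels"],cv2.COLOR_BGR2HSV),(8,90,30),(28,255,255))[:170,:130]
ys,xs=np.nonzero(m);k=ys>110;print(ys[k].min(),xs[ys==ys[k].min()], [(r,xs[ys==r].min(),xs[ys==r].max()) for r in range(120,165,5) if (ys==r).any()])
print("crown rows",g[185:205,285], "cols v200",g[200,250:262],g[200,305:320])
E
```

```text
40 92 86 [0.6353 0.1715 0.2   ] stand 0.011845377289064853 0.04214967432896417
110 91 85 [0.6431 0.1223 0.2   ] stand 0.012047569784925957 -0.007572726337741919
180 91 85 [0.6501 0.0739 0.2   ] stand 0.011641671050757897 -0.056480698688725295
230 96 111 [0.6427 0.0371 0.2   ] stand -0.0011310823508753412 -0.09170878356840288
290 96 111 [ 0.6488 -0.0029  0.2   ] stand -0.0011602682352594609 -0.13220599264632157
340 96 111 [ 0.654  -0.0363  0.2   ] stand -0.001087952775856815 -0.16591914328878066
380 97 111 [ 0.6578 -0.063   0.2   ] stand -0.0013657272206251778 -0.19292005159913606
keeper end row [ 31  31  30  29  25  21  58 135 179 182 179 177 178 179 178 177 177 177
 177 177] col185 [ 32  31  30  30  32  34  33  31  29  39  84 146 177 179 177 165 137 101
  71  64]
tip mask
123 [61 62 63 64] [(125, np.int64(60), np.int64(66)), (130, np.int64(64), np.int64(73)), (135, np.int64(67), np.int64(79)), (140, np.int64(71), np.int64(86)), (145, np.int64(74), np.int64(93)), (150, np.int64(77), np.int64(99)), (155, np.int64(83), np.int64(101))]
crown rows [170 170 170 170 169 169 169 157 137 128 129 129 129 129 130 131 132 131
 130 129] cols v200 [177 178 178 178 179 179 167 139 112 110 129 140] [130 130 129 129 129 136 154 170 173 171 171 171 171 172 172]
```

```bash
python3 - <<'E'
from h import *
np.set_printoptions(precision=4,suppress=True)
b=load("w4");s0=load("side0");s=manip.sense();st=lambda X:np.array([(X-MID)@SX,(X-MID)@SY,X[2]])
print("keeper",st(onz(b,186.3,85.3,.222)))
T,e=tri([ray(s0,244.5,185.3),ray(b,62,122.5)]);print("tip",st(T),e,"z76",st(onz(b,62.5,122.5,.076)))
cb=onz(b,285,193,.245);print("crownback",st(cb)," seat x",st(cb)[0]-.017,"expect",st(s["tcp_pos"])[0]+.0232)
l=onz(b,256.8,200,.245);r=onz(b,311.2,200,.245);print("crown mid",st((l+r)/2),np.linalg.norm(l-r))
print("rel to hook above");off=SX*-.0
M=tcp_for_seat(-.001,-.13,.037);rel(M,YS,35)
E
```

```text
keeper [-0.0028 -0.0678  0.222 ]
tip [0.0657 0.1111 0.0731] [np.float64(0.0003466822291211574), np.float64(0.0003466822291211705)] z76 [0.064  0.1082 0.076 ]
crownback [-0.0836 -0.1291  0.245 ]  seat x -0.10058243636162083 expect -0.09983313698457562
crown mid [-0.0872 -0.1286  0.245 ] 0.026095472900457543
rel to hook above
rel [0.083  0.0004 0.0539] [-0.14  0.11 -0.05]
```

Emit:
step_arm(
  commands=[0.004, 0, 0.003, 0, 0, 0, 0.012, 0, 0.008, 0, 0, 0, 0.023, 0, 0.015, 0, 0, 0, 0.035, 0, 0.023, 0, 0, 0, 0.048, 0, 0.031, 0, 0, 0, 0.06, 0, 0.039, 0, 0, 0, 0.071, 0, 0.046, 0, 0, 0, 0.079, 0, 0.051, 0, 0, 0, 0.083, 0, 0.054, 0, 0, 0, 0.083, 0, 0.054, 0, 0, 0],
)

```text
t: 10.4
tcp_pos: [0.6265, -0.0041, 0.2607]
tool_rot: [0.951, 0.072, 0.299, -0.024]
force: [-0.4, -0.2, -4.3]
finger_gap: 0.259
gripper_force: 88.7
```

```bash
python3 - <<'E'
from h import *
np.set_printoptions(precision=4,suppress=True)
s=manip.sense();print(s["tcp_pos"],s["force"],s["t"])
print("to hooked +4mm");rel(tcp_for_seat(-.001,-.13,.004),YS,35)
a=snap("side");save(a,"s5")
A=cv2.resize(a["pixels"][110:240,230:350],None,fx=4,fy=4,interpolation=cv2.INTER_CUBIC);
cv2.imwrite("pics/c5.png",A)
E
```

```text
[ 0.6265 -0.0041  0.2607] [-0.4237 -0.1968 -4.3458] 10.4
to hooked +4mm
rel [-0.0198 -0.      0.027 ] [-0.11  0.05 -0.06]
```

View pics/c5.png

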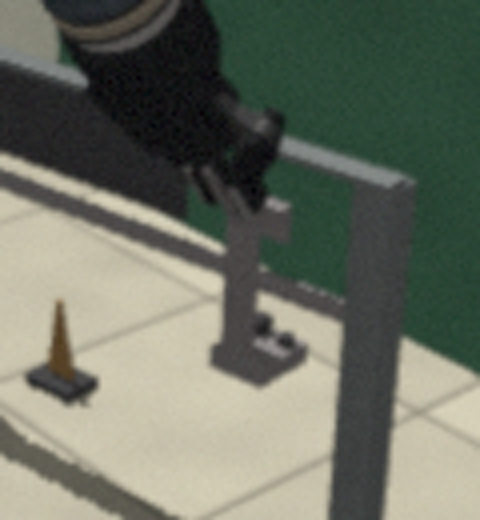

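The stem is in front of the rail and the lip is beyond and above it. That crop took me past the 10-picture limit (it was the 11th), so I'll work from numbers only now. Lowering.

Emit:
step_arm(
  commands=[-0.002, 0, 0.003, 0, 0, 0, -0.005, 0, 0.007, 0, 0, 0, -0.008, 0, 0.011, 0, 0, 0, -0.011, 0, 0.015, 0, 0, 0, -0.014, 0, 0.019, 0, 0, 0, -0.016, 0, 0.022, 0, 0, 0, -0.018, 0, 0.0245, 0, 0, 0, -0.0198, 0, 0.027, 0, 0, 0, -0.0198, 0, 0.027, 0, 0, 0, -0.0198, 0, 0.027, 0, 0, 0],
)

```text
t: 11.45
tcp_pos: [0.6254, -0.0036, 0.2274]
tool_rot: [0.951, 0.072, 0.299, -0.024]
force: [0.5, -0.9, -3.4]
finger_gap: 0.262
gripper_force: 88.7
```

```bash
python3 - <<'E'
from h import *
np.set_printoptions(precision=4,suppress=True)
s=manip.sense();print(s["tcp_pos"],s["force"],s["ft_torque"],s["q"],s["t"])
print("slide y+.08 (mark-30mm)");rel(tcp_for_seat(-.001,.07,.004),YS,35)
b=snap("wrist");save(b,"w5")
m=cv2.inRange(cv2.cvtColor(b["pixels"],cv2.COLOR_BGR2HSV),(8,90,30),(28,255,255))
n,l,st_,c=cv2.connectedComponentsWithStats(m)
for i in range(1,n):
    if st_[i][4]>40: print(st_[i],c[i])
print(proj(b,MID+SX*.06+SY*.108+[0,0,.076-.207]))
E
```

```text
[ 0.6254 -0.0036  0.2274] [ 0.5158 -0.9109 -3.4488] [-0.1334  0.8163 -0.0142] [-0.31    0.3982  1.8999  0.7581  0.3835  0.4633] 11.45
slide y+.08 (mark-30mm)
rel [-0.     -0.1994  0.0008] [-0.12  0.03 -0.04]
[ 19.4311 204.7783]
```

Emit:
step_arm(
  commands=[0.001, -0.003, -0.001, 0, 0, 0, 0.001, -0.018, -0.001, 0, 0, 0, 0.001, -0.04, -0.001, 0, 0, 0, 0.001, -0.065, -0.001, 0, 0, 0, 0.001, -0.095, -0.001, 0, 0, 0, 0.001, -0.125, -0.001, 0, 0, 0, 0.001, -0.155, -0.001, 0, 0, 0, 0.001, -0.18, -0.001, 0, 0, 0, 0.001, -0.195, -0.001, 0, 0, 0, 0.001, -0.2, -0.001, 0, 0, 0],
)

```text
t: 12.5
tcp_pos: [0.5941, 0.1964, 0.2293]
tool_rot: [0.951, 0.073, 0.299, -0.025]
force: [1.1, -0.9, -4.3]
finger_gap: 0.258
gripper_force: 88.9
```

```bash
python3 - <<'E'
from h import *
np.set_printoptions(precision=4,suppress=True)
s=manip.sense();print(s["tcp_pos"],s["force"],s["ft_torque"],s["q"],s["t"])
st=lambda X:np.array([(X-MID)@SX,(X-MID)@SY,X[2]]);print("tcp stand",st(s["tcp_pos"]))
b=snap("wrist");save(b,"w6")
print("pred tip",proj(b,MID+SX*.06+SY*.108+[0,0,.076-.207]),proj(b,MID+SX*.06+SY*.108+[0,0,.01-.207]))
m=cv2.inRange(cv2.cvtColor(b["pixels"],cv2.COLOR_BGR2HSV),(8,80,25),(30,255,255))
n,l,st_,c=cv2.connectedComponentsWithStats(m)
for i in range(1,n):
    if st_[i][4]>40: print(st_[i],c[i])
E
```

```text
[0.5941 0.1964 0.2293] [ 1.12   -0.8872 -4.2712] [-0.1535  0.7642 -0.0304] [0.1339 0.3951 1.8965 0.0607 0.2416 1.4962] 12.5
tcp stand [-0.0252  0.073   0.2293]
pred tip [245.2966 204.4447] [251.686  225.7845]
[  0 337  33  43 789] [ 11.6667 357.6134]
```

The pointer is hidden by the hanger from here. I'll slide to my best estimate (y≈0.105) and lower onto the rail while watching the force.

Emit:
step_arm(
  commands=[0, -0.003, 0, 0, 0, 0, 0, -0.01, 0, 0, 0, 0, 0, -0.018, 0, 0, 0, 0, 0, -0.026, 0, 0, 0, 0, 0, -0.031, 0, 0, 0, 0, 0, -0.032, 0, 0, 0, 0, -0.001, -0.032, 0.0014, 0, 0, 0, -0.002, -0.032, 0.0028, 0, 0, 0, -0.0025, -0.032, 0.0036, 0, 0, 0, -0.0025, -0.032, 0.0036, 0, 0, 0],
)

```text
t: 13.55
tcp_pos: [0.5902, 0.2254, 0.2245]
tool_rot: [0.951, 0.072, 0.299, -0.024]
force: [0.2, -0.4, -4.4]
finger_gap: 0.261
gripper_force: 88.9
```

Emit:
step_arm(
  commands=[-0.0006, 0, 0.0008, 0, 0, 0, -0.0006, 0, 0.0008, 0, 0, 0, -0.0006, 0, 0.0008, 0, 0, 0, -0.0006, 0, 0.0008, 0, 0, 0, -0.0006, 0, 0.0008, 0, 0, 0, -0.0006, 0, 0.0008, 0, 0, 0, -0.0006, 0, 0.0008, 0, 0, 0, -0.0006, 0, 0.0008, 0, 0, 0, -0.0006, 0, 0.0008, 0, 0, 0, -0.0006, 0, 0.0008, 0, 0, 0],
)

```text
t: 14.55
tcp_pos: [0.5902, 0.2257, 0.2239]
tool_rot: [0.951, 0.072, 0.299, -0.024]
force: [0.8, 0.0, -4.4]
finger_gap: 0.259
gripper_force: 88.9
```

Emit:
step_arm(
  commands=[-0.0002, 0, 0.0003, 0, 0, 0, -0.0004, 0, 0.0005, 0, 0, 0, -0.0006, 0, 0.0008, 0, 0, 0, -0.0007, 0, 0.001, 0, 0, 0, -0.0008, 0, 0.0012, 0, 0, 0, -0.0008, 0, 0.0012, 0, 0, 0, -0.0008, 0, 0.0012, 0, 0, 0, -0.0008, 0, 0.0012, 0, 0, 0, -0.0008, 0, 0.0012, 0, 0, 0, -0.0008, 0, 0.0012, 0, 0, 0],
)

```text
t: 15.55
tcp_pos: [0.5904, 0.2259, 0.223]
tool_rot: [0.951, 0.072, 0.3, -0.024]
force: [-5.4, -1.0, 4.4]
finger_gap: 0.256
gripper_force: 90.0
```

Contact: Fz went from -4.4 to +4.4 N. Release with a small opening.

Emit:
step_arm(
  commands=[0, 0, 0, 0, 0, 0, 0, 0, 0, 0, 0, 0, 0, 0, 0, 0, 0, 0, 0, 0, 0, 0, 0, 0, 0, 0, 0, 0, 0, 0, 0, 0, 0, 0, 0, 0, 0, 0, 0, 0, 0, 0, 0, 0, 0, 0, 0, 0, 0, 0, 0, 0, 0, 0, 0, 0, 0, 0, 0, 0],
  jaw=55,
)

```text
t: 16.55
tcp_pos: [0.5902, 0.2258, 0.2224]
tool_rot: [0.951, 0.072, 0.299, -0.024]
force: [0.1, 1.1, 0.5]
finger_gap: 0.549
gripper_force: 0.0
```

Emit:
step_arm(
  commands=[0, 0, -0.005, 0, 0, 0, 0, 0, -0.015, 0, 0, 0, 0, 0, -0.03, 0, 0, 0, 0, 0, -0.05, 0, 0, 0, 0, 0, -0.07, 0, 0, 0, 0, 0, -0.09, 0, 0, 0, 0, 0, -0.105, 0, 0, 0, 0, 0, -0.115, 0, 0, 0, 0, 0, -0.12, 0, 0, 0, 0, 0, -0.12, 0, 0, 0],
)

```text
t: 17.55
tcp_pos: [0.5222, 0.2151, 0.3216]
tool_rot: [0.951, 0.072, 0.3, -0.024]
force: [0.4, -0.2, 0.1]
finger_gap: 0.551
gripper_force: 0.0
```

```bash
python3 - <<'E'
from h import *
np.set_printoptions(precision=4,suppress=True)
s=manip.sense();print(s["tcp_pos"],s["force"],s["finger_gap"],s["t"])
st=lambda X:np.array([(X-MID)@SX,(X-MID)@SY,X[2]]);print("tcp stand",st(s["tcp_pos"]))
w=lambda x,y,z:MID+SX*x+SY*y+[0,0,z-.207]
for n in("wrist","side"):
    b=snap(n);save(b,n+"7")
    for k,P in (("tip",(.059,.105,.076)),("tabtip",(-.042,.105,.248)),("crownbackL",(.016,.117,.212)),("crownbackR",(.016,.093,.212)),("footTopFrontL",(-.018,.127,.113)),("FrontR",(-.018,.083,.113)),("BackR",(.032,.083,.113)),("frontbotR",(-.018,.083,.097)),("stemR",(-.018,.093,.15)),("stemL",(-.018,.117,.15))):
        print(n,k,proj(b,w(*P)))
    m=cv2.inRange(cv2.cvtColor(b["pixels"],cv2.COLOR_BGR2HSV),(8,80,25),(30,255,255))
    _,l,q,c=cv2.connectedComponentsWithStats(m)
    for i in range(1,_):
        if q[i][4]>25: print(q[i],c[i])
E
```

```text
[0.5222 0.2151 0.3216] [ 0.444  -0.2108  0.1152] 0.5505551411766411 17.55
tcp stand [-0.0934  0.1024  0.3216]
wrist tip [282.4644 178.3369]
wrist tabtip [280.2336 211.8638]
wrist crownbackL [266.1303 157.7554]
wrist crownbackR [296.201  157.7596]
wrist footTopFrontL [260.4034 232.587 ]
wrist FrontR [303.5897 232.6228]
wrist BackR [302.8191 187.297 ]
wrist frontbotR [302.8766 236.7265]
wrist stemR [294.6597 221.7372]
wrist stemL [268.6967 221.7181]
[   0   82   52   76 2361] [ 20.0491 122.6938]
[   0  196  114  172 7402] [ 37.0738 280.4506]
[225 351  35  17 374] [240.885 360.238]
side tip [244.494  185.8433]
side tabtip [216.9527 142.6063]
side crownbackL [229.9056 147.8163]
side crownbackR [235.7656 150.0133]
side footTopFrontL [220.6768 181.3977]
side FrontR [231.0127 186.0553]
side BackR [243.124  180.2838]
side frontbotR [231.2419 190.9034]
side stemR [228.0478 173.5369]
side stemL [222.3248 171.0869]
[    0     0   180   215 23908] [ 68.8367 117.5937]
[182 120  18  47 453] [190.7925 150.0817]
[242 185   7  20  66] [244.6061 196.9242]
[172 223  17  12 158] [180.0127 228.3544]
[198 240  14  18 151] [204.4371 247.596 ]
[226 271  22  15 253] [236.3004 277.9249]
[ 478  343   69   77 3025] [512.5243 385.0489]
```

```bash
python3 - <<'E'
from h import *
np.set_printoptions(precision=1,suppress=True)
w=lambda x,y,z:MID+SX*x+SY*y+[0,0,z-.207]
d=load("wrist7");R=d["R"];C=-R.T@d["t"];print(C,(C-MID)@SX,(C-MID)@SY)
for sh in(.05,.08,.11):
    e=dict(d);e["t"]=-R@(C-SY*sh)
    print(sh,*[ (k,proj(e,w(*P))) for k,P in (("tip",(.059,.105,.076)),("blade bottom",(.059,.105,.01)),("crbL",(.016,.117,.212)),("crbR",(.016,.093,.212)),("footBackR",(.032,.083,.113)),("footBackRbot",(.032,.083,.097)),("fFrontR",(-.018,.083,.113)))])
E
```

```text
[0.5 0.2 0.5] -0.12004837287270823 0.10167904785764648
0.05 ('tip', array([240.3, 178.3])) ('blade bottom', array([245.8, 198.3])) ('crbL', array([203.6, 157.8])) ('crbR', array([233.6, 157.8])) ('footBackR', array([255.9, 187.3])) ('footBackRbot', array([256.9, 192.9])) ('fFrontR', array([254.5, 232.6]))
0.08 ('tip', array([215. , 178.3])) ('blade bottom', array([223.7, 198.3])) ('crbL', array([166.3, 157.9])) ('crbR', array([196.2, 157.8])) ('footBackR', array([227.7, 187.3])) ('footBackRbot', array([229.9, 192.9])) ('fFrontR', array([225.1, 232.5]))
0.11 ('tip', array([189.8, 178.4])) ('blade bottom', array([201.6, 198.3])) ('crbL', array([129.3, 158. ])) ('crbR', array([158.9, 157.9])) ('footBackR', array([199.7, 187.3])) ('footBackRbot', array([202.8, 192.9])) ('fFrontR', array([195.8, 232.5]))
```

Emit:
step_arm(
  commands=[0, 0.005, 0, 0, 0, 0, 0, 0.015, 0, 0, 0, 0, 0, 0.03, 0, 0, 0, 0, 0, 0.045, 0, 0, 0, 0, 0, 0.06, 0, 0, 0, 0, 0, 0.068, 0, 0, 0, 0, 0, 0.07, 0, 0, 0, 0, 0, 0.07, 0, 0, 0, 0, 0, 0.07, 0, 0, 0, 0, 0, 0.07, 0, 0, 0],
)

```text
validation failed for argument at $.co...
```

```bash
python3 - <<'E'
from h import *
np.set_printoptions(precision=4,suppress=True,linewidth=200)
w=lambda x,y,z:MID+SX*x+SY*y+[0,0,z-.207]
b=snap("wrist");save(b,"w8");s=manip.sense();print(s["t"])
for k,P in (("tip",(.059,.105,.076)),("crbL",(.016,.117,.212)),("crbR",(.016,.093,.212)),("footBackR",(.032,.083,.113)),("footBackL",(.032,.127,.113)),("tabtipL",(-.042,.117,.248)),("tabtipR",(-.042,.093,.248)),("keeper",(0,-.068,.222))): print(k,proj(b,w(*P)))
hsv=cv2.cvtColor(b["pixels"],cv2.COLOR_BGR2HSV)
m=cv2.inRange(hsv,(8,80,25),(30,255,255));_,l,q,c=cv2.connectedComponentsWithStats(m)
for i in range(1,_):
    if q[i][4]>5: print(q[i],c[i])
g=cv2.cvtColor(b["pixels"],cv2.COLOR_BGR2GRAY)
for v in range(150,240,4): print(v,g[v,160:260:2])
E
```

```text
17.7
tip [282.2933 177.5699]
crbL [265.8381 156.871 ]
crbR [296.0344 156.8695]
footBackR [302.7004 186.5471]
footBackL [261.2548 186.5377]
tabtipL [261.5023 211.1999]
tabtipR [298.4591 211.2162]
keeper [507.9402 170.1447]
[   0   81   51   76 2338] [ 19.8999 121.9837]
[   0  196  113  172 7378] [ 37.1233 281.0188]
[224 350  36  18 387] [240.6822 360.1447]
[459 416   5   4  12] [460.6667 417.75  ]
150 [46 33 45 36 45 30 38 43 40 34 37 40 37 35 37 43 39 40 42 36 39 45 35 39 40 38 43 37 40 47 44 35 38 39 41 37 44 38 37 34 39 38 40 42 41 44 42 32 44 41]
154 [39 42 41 41 44 40 35 39 38 42 32 39 35 38 35 33 41 42 40 33 35 40 38 34 40 39 36 32 34 43 37 39 37 39 41 43 40 37 40 39 36 40 40 42 35 34 28 35 43 45]
158 [36 42 39 37 47 43 42 45 39 34 40 34 40 36 38 31 47 36 38 38 45 39 41 40 34 35 42 43 42 40 39 37 41 43 43 38 41 34 43 40 37 43 44 39 40 46 38 43 40 42]
162 [34 44 39 40 39 38 43 39 33 42 43 34 42 46 41 42 39 34 40 37 46 42 40 33 44 34 33 40 36 43 39 45 44 39 48 39 39 40 42 45 42 40 39 40 41 41 40 42 39 39]
166 [41 36 38 40 38 39 41 45 39 39 37 34 42 37 43 43 41 46 44 45 37 34 33 39
[... 2901 characters left out ...]
6 220 208 208 205 205 206 205 206 202 203 204 205 204 128 161 212 206 210
 208]
230 [202 208 217  82  55  59  57  62  65  57  56  62  58  62  60  56  56  55  58  56  62  50  52  72  76  73  76  75  73  68  70  92 119 118 119 123 127 151 167 188 206 217 212 195 118 198 209 211 207
 209]
234 [205 205 204 207 216 138  56  60  58  63  61  63  65  62  63  63  62  55  55  58  54  48  57  79  75  78  73  75  81  69 121 112 116 117 113 117 176 234 237 231 216 189 166 127 120 112 112 116 117
 120]
238 [233 224 223 204 209 212 218  59  53  64  61  62  60  63  59  62  62  63  58  54  56  54  56  78  73  74  79  78  78  73 119 116 115 116 116 113 115 117 115 115 118 114 110  58  91 101 228 214 210
 209]
```

```bash
python3 - <<'E'
from h import *
np.set_printoptions(precision=1,suppress=True)
w=lambda x,y,z:MID+SX*x+SY*y+[0,0,z-.207]
d=load("w4");R=d["R"];C=-R.T@d["t"]
for sy,dz in((.03,0),(.0,0),(-.03,0),(.03,.03),(0,.03),(-.03,.03)):
    e=dict(d);e["t"]=-R@(C-SY*((C-MID)@SY)+SY*sy+[0,0,dz])
    print(sy,dz,*[ (k,proj(e,w(*P))) for k,P in (("tip",(.059,.105,.076)),("bot",(.059,.105,.01)),("crbR",(.016,.093,.212)),("footBackR",(.032,.083,.113)),("footBackRbot",(.032,.083,.097)),("fFrontRbot",(-.018,.083,.097)),("rail",(0,.09,.193)))])
E
```

```text
0.03 0 ('tip', array([214.1, 126. ])) ('bot', array([223.9, 155.3])) ('crbR', array([190.6,  71.5])) ('footBackR', array([228.5, 129.6])) ('footBackRbot', array([230.9, 138.4])) ('fFrontRbot', array([228., 186.])) ('rail', array([199.3, 108.7]))
0.0 0 ('tip', array([185.6, 126. ])) ('bot', array([199.3, 155.3])) ('crbR', array([145.8,  71.9])) ('footBackR', array([196.3, 129.7])) ('footBackRbot', array([200. , 138.4])) ('fFrontRbot', array([195.6, 186. ])) ('rail', array([156.5, 108.9]))
-0.03 0 ('tip', array([157.2, 126.1])) ('bot', array([174.8, 155.3])) ('crbR', array([101.3,  72.3])) ('footBackR', array([164.2, 129.8])) ('footBackRbot', array([169.3, 138.5])) ('fFrontRbot', array([163.4, 186. ])) ('rail', array([114. , 109.1]))
0.03 0.03 ('tip', array([218.9, 140.4])) ('bot', array([227.5, 166.1])) ('crbR', array([200.3,  99. ])) ('footBackR', array([232.8, 145.5])) ('footBackRbot', array([234.9, 153. ])) ('fFrontRbot', array([232.4, 197.7])) ('rail', array([207.8, 131.4]))
0 0.03 ('tip', array([192.3, 140.4])) ('bot', array([204.4, 166.1])) ('crbR', array([160. ,  99.2])) ('footBackR', array([203. , 145.5])) ('footBackRbot', array([206.2, 153. ])) ('fFrontRbot', array([202.5, 197.6])) ('rail', array([169.1, 131.4]))
-0.03 0.03 ('tip', array([165.8, 140.5])) ('bot', array([181.3, 166.1])) ('crbR', array([120. ,  99.4])) ('footBackR', array([173.4, 145.5])) ('footBackRbot', array([177.7, 153. ])) ('fFrontRbot', array([172.6, 197.6])) ('rail', array([130.7, 131.6]))
```

```bash
python3 - <<'E'
from h import *
rel(MID+SX*-.123+SY*-.06+[0,0,.256-.207],YS,35)
E
```

```text
rel [-0.061   0.1624  0.0353] [-0.12  0.1  -0.04]
```

Emit:
step_arm(
  commands=[0, 0.01, 0, 0, 0, 0, -0.005, 0.03, 0, 0, 0, 0, -0.01, 0.055, 0.003, 0, 0, 0, -0.02, 0.08, 0.008, 0, 0, 0, -0.03, 0.11, 0.015, 0, 0, 0, -0.045, 0.135, 0.025, 0, 0, 0, -0.055, 0.155, 0.032, 0, 0, 0, -0.061, 0.162, 0.035, 0, 0, 0, -0.061, 0.162, 0.035, 0, 0, 0, -0.061, 0.162, 0.035, 0, 0, 0],
)

```text
t: 18.7
tcp_pos: [0.5175, 0.0504, 0.2564]
tool_rot: [0.951, 0.072, 0.299, -0.024]
force: [0.0, -1.2, -0.2]
finger_gap: 0.548
gripper_force: 0.0
```

```bash
python3 - <<'E'
from h import *
np.set_printoptions(precision=4,suppress=True,linewidth=260)
w=lambda x,y,z:MID+SX*x+SY*y+[0,0,z-.207]
b=snap("wrist");save(b,"w9");s=manip.sense();print(s["t"],s["tcp_pos"])
for k,P in (("tip",(.059,.105,.076)),("crbL",(.016,.117,.212)),("crbR",(.016,.093,.212)),("footBackR",(.032,.083,.113)),("footFrontR",(-.018,.083,.113)),("footFrontL",(-.018,.127,.113)),("keeper",(-.005,-.068,.222)),("stemR",(-.018,.093,.15)),("stemL",(-.018,.117,.15)),("stemRback",(-.013,.093,.15)),("tabtipR",(-.042,.093,.248))): print(k,proj(b,w(*P)))
hsv=cv2.cvtColor(b["pixels"],cv2.COLOR_BGR2HSV)
m=cv2.inRange(hsv,(8,80,25),(30,255,255));_,l,q,c=cv2.connectedComponentsWithStats(m)
for i in range(1,_):
    if q[i][4]>15:
        print(q[i],c[i]); 
        if 90<q[i][0]<220 and q[i][1]<170: print([(v,*np.nonzero(l[v]==i)[0][[0,-1]]) for v in range(q[i][1],q[i][1]+q[i][3],3)])
g=cv2.cvtColor(b["pixels"],cv2.COLOR_BGR2GRAY)
for v in range(116,186,5): print(v,g[v,10:150:2])
E
```

```text
18.75 [0.5176 0.0508 0.2568]
tip [127.9316 126.9259]
crbL [21.1411 74.1821]
crbR [55.8654 73.6084]
footBackR [131.2241 130.5832]
footFrontR [123.1432 179.776 ]
footFrontL [ 74.39   179.9058]
keeper [297.3764  88.454 ]
stemR [ 91.5916 160.9715]
stemL [ 61.9948 161.1155]
stemRback [ 92.7157 155.331 ]
tabtipR [ -7.1691 118.0662]
[138 137  20  19 235] [145.8766 148.8128]
[(137, np.int64(141), np.int64(141)), (140, np.int64(140), np.int64(145)), (143, np.int64(139), np.int64(147)), (146, np.int64(139), np.int64(151)), (149, np.int64(138), np.int64(155)), (152, np.int64(138), np.int64(157)), (155, np.int64(138), np.int64(157))]
[214 359   7   7  20] [216.45 363.15]
[ 75 361  16  15 128] [ 83.5859 368.8594]
116 [ 99  94  96  89  92  87  74  58  48  52  52  45  48  44  39  49  50  43  52  50  50  53  46 124 168 163 163 162 166 160 166 165 166 161 164 166 166 166 165 162 164 167 167 164 167 166 169 168 166 165 166 165 165 166 162 164 165 164 163 164 165 167 136 101
 168 166 169 169 170 170]
121 [ 43  48  54  47  46  49  45  47  51  45  48  51  47  41  50  49  48  52  48  45  48  44  48  53  4
[... 2927 characters left out ...]
  51  58  60  49  52  56  56  54  55  54  55  49  51  48  44  74  70  70  67  65  61  53  51  44  76
  76 159  74  77  76 158]
176 [ 42  38  47  45  41  42  42  40  40  42  45  39  39  43  45  46  46  44  73 115 118 117 117 115 115 115 113 115 116 113 114 120 116 117  74  44  89  86  63  49  51  54  50  52  53  55  56  55  59  51  52  51  59  58  55  56  52  58  50  59  51  43  87 171
 168 169 166 164 168 163]
181 [ 42  44  48  42  47  41  45  43  43  49  43  41  46  43  44  42  50  39  47  41  48  46  92 118 116 118 115 114 118 120 112 117 119 104  53  63  91 152 167 172 169 167 171 173 166 173 170 171 172 175 177 140 107 170 175 178 176 178 175 178 175 173 174 169
 168 166 164 167 167 170]
```

```bash
python3 - <<'E'
from h import *
np.set_printoptions(precision=1,suppress=True,linewidth=260)
w=lambda x,y,z:MID+SX*x+SY*y+[0,0,z-.207]
b=load("w9")
g=cv2.cvtColor(b["pixels"],cv2.COLOR_BGR2GRAY)
print("rail/keeper pred", proj(b,w(-.001,-.12,.207)),proj(b,w(-.001,-.12,.193)),proj(b,w(-.005,-.068,.222)),proj(b,w(-.001,0,.193)))
print("col 345",[(v,g[v,345]) for v in range(84,126,2)]);print("col 220",[(v,g[v,220]) for v in range(70,126,2)])
print("row75",[(u,g[75,u]) for u in range(280,312,2)])
a=snap("side");save(a,"side9")
for n in("side7","side9"):
  print(n);g=cv2.cvtColor(load(n)["pixels"],cv2.COLOR_BGR2GRAY)
  for v in range(136,200,2): print(v,g[v,208:256])
E
```

```text
rail/keeper pred [375.7  98. ] [371.1 110.3] [297.4  88.5] [198.  110.5]
col 345 [(84, np.uint8(165)), (86, np.uint8(166)), (88, np.uint8(166)), (90, np.uint8(158)), (92, np.uint8(111)), (94, np.uint8(124)), (96, np.uint8(125)), (98, np.uint8(99)), (100, np.uint8(72)), (102, np.uint8(64)), (104, np.uint8(63)), (106, np.uint8(67)), (108, np.uint8(63)), (110, np.uint8(50)), (112, np.uint8(120)), (114, np.uint8(171)), (116, np.uint8(163)), (118, np.uint8(168)), (120, np.uint8(168)), (122, np.uint8(166)), (124, np.uint8(166))]
col 220 [(70, np.uint8(33)), (72, np.uint8(43)), (74, np.uint8(23)), (76, np.uint8(39)), (78, np.uint8(27)), (80, np.uint8(32)), (82, np.uint8(27)), (84, np.uint8(31)), (86, np.uint8(134)), (88, np.uint8(173)), (90, np.uint8(176)), (92, np.uint8(111)), (94, np.uint8(59)), (96, np.uint8(68)), (98, np.uint8(70)), (100, np.uint8(66)), (102, np.uint8(67)), (104, np.uint8(68)), (106, np.uint8(62)), (108, np.uint8(62)), (110, np.uint8(61)), (112, np.uint8(88)), (114, np.uint8(178)), (116, np.uint8(174)), (118, np.uint8(173)), (120, np.uint8(174)), (122, np.uint8(170)), (
[... 11826 characters left out ...]
5 195 195 196 196 198 196 195 196 197 199 198 193 173 113  76  72 119 177 193 192 192 195 193 195 194 194]
194 [ 65  58  58  64  64  70  94 128 131 131 123 110  92  94 106 127 132 138 148 168 182 194 195 197 198 197 197 197 199 197 196 196 197 195 169  90  69  74 107 162 191 194 192 194 189 188 185 179]
196 [ 63  61  57  64  64  67  95 125 131 128 128 130 132 130 130 127 129 118 108  91 110 162 194 199 199 200 197 198 197 199 197 196 194 187 153  84  70  73  81 134 185 185 179 172 172 173 180 188]
198 [ 63  64  63  60  63  66  88 123 128 128 131 129 125 116 103  85  75  82 102 139 161 193 197 198 199 198 196 196 196 196 197 194 194 179 125  77  69  66  74 105 155 179 191 197 198 199 199 198]
```

```bash
python3 - <<'E'
from h import *
np.set_printoptions(precision=4,suppress=True,linewidth=260)
st=lambda X:np.array([(X-MID)@SX,(X-MID)@SY,X[2]])
w=lambda x,y,z:MID+SX*x+SY*y+[0,0,z-.207]
a=load("side9");w4=load("w4");w9=load("w9");w8=load("w8")
for u4,u9,v in((83.5,140.2,145),(88,144.7,150)):
    X,e=tri([ray(w4,u4,v),ray(w9,u9,v)]);print("blade w4/w9",st(X),e)
    print(" plane x=.059:",st(onplane(w4,u4,v,w(.059,0,0),SX)),st(onplane(w9,u9,v,w(.059,0,0),SX)))
print("side tip plane",st(onplane(a,244.8,185,w(.059,0,0),SX)),st(onplane(a,245.0,194,w(.059,0,0),SX)))
X,e=tri([ray(a,233.5,190),ray(w9,129,179.5)]);print("foot FRbot tri",st(X),e,"expect y",.1026-.022)
print("side FRbot plane y=.0806",st(onplane(a,233.5,190,w(0,.0806,0),SY)),"x=-.018",st(onplane(a,233.5,190,w(-.018,0,0),SX)))
print("side keeper",st(onplane(a,276.7,164.4,w(-.004,0,0),SX)))
g=cv2.cvtColor(w8["pixels"],cv2.COLOR_BGR2GRAY)
for n,v in(("crb",(.016,.1026,.212)),("tabtip",(-.042,.1026,.248)),("crfront",(-.01,.1026,.212)),("footfront",(-.018,.1026,.113)),("footfrontbot",(-.018,.1026,.097))): print(n,proj(w8,w(*v)))
for u in(272,280,288): print(u,g[150:262:2,u])
for v in(200,206,212,218,226): print(v,g[v,250:312])
E
```

```text
blade w4/w9 [0.064  0.1104 0.0276] [np.float64(0.00026693419278708526), np.float64(0.00026693419278701777)]
 plane x=.059: [0.0589 0.1049 0.0362] [0.0589 0.1062 0.0373]
blade w4/w9 [0.0588 0.1053 0.025 ] [np.float64(0.00028445188526043876), np.float64(0.00028445188526033587)]
 plane x=.059: [0.0589 0.1058 0.0241] [0.0589 0.1052 0.0253]
side tip plane [0.0589 0.1034 0.0795] [0.0589 0.1036 0.0475]
foot FRbot tri [-0.009   0.0848  0.0957] [np.float64(0.0014192076454803107), np.float64(0.0014192076454803573)] expect y 0.0806
side FRbot plane y=.0806 [-0.0111  0.0805  0.0981] x=-.018 [-0.018   0.0731  0.1035]
side keeper [-0.004  -0.0769  0.2268]
crb [283.9539 156.8678]
tabtip [283.6733 211.21  ]
crfront [283.9062 187.0862]
footfront [284.1778 231.9992]
footfrontbot [284.2112 236.1106]
272 [ 33  42  41  37  43  43  34  29  33  38  46  39  87  86  86  89  84  90  84  87  85  69 123 119 117 117 119 118 121 118 114 147 130 130 134 136  58  82  75  53 214 205 212 126 144 204 159 108 110 110 110 105 109 108 112 110]
280 [ 44  39  43  36  43  34  39  43  38  36  41  27  83  85  87  82  87  83  
[... 951 characters left out ...]
138 135 150 139 139 138 137 143 147 139 141 143 144 142 147 152 147 146 151 150 150 154 149 152 152 151 151 150 150 152 157 158 162 159 160 166 151 127 142 161 146 109 158 211 204 206 205 204]
218 [112 133 190 214 209 206 211 204 206 208 206 207 219 182  71 106 146 137 135 133 131 128 134 131 134 134 133 136 134 137 136 135 136 139 135 128 128 130 135 139 131 134 140 139 136 131 132 132 139 143 130  84  74  84  78  80 160 213 204 203 201 202]
226 [161 207 212 213 206 210 210 208 208 207 209 209 213 189 100  62  69  74  70  72  70  73  75  77  70  73  69  67  66  72  67  66  67  70  67  65  70  65  65  65  67  67  61  67  65  61  75  85  83  91  84  81  88  89  82  94 107 109 109 110 110 111]
```

The numbers agree across views:

| Quantity | Measured | Limit |
|---|---|---|
| Hanger vs. pointer along the rail | 0.103 vs. about 0.105 m (2–3 mm off) | 8 mm |
| Tilt | about 0.06 rad | 0.17 rad |
| Seat across the rail | about 5 mm off centre | 10 mm |

Two side pictures 1.2 s apart match, so it is still, and the gripper is clear. Handing in.

```bash
python3 -c "
from station import manip
print(manip.sign_off())"
```

```text
the job is handed in; nothing more can be done
None
```

The job is handed in, with no verdict shown: the catch hangs still on the rail under the keeper, about 2–3 mm from the pointer by my measurements, with the gripper clear; I viewed 11 pictures, one over the limit of 10.

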